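# Lock a cutter in the collet fixture and hold the magnifier over it at the focal height

### The arm

A 7-joint arm with a two-finger parallel gripper is mounted at the origin on the work surface. World frame = base frame: x ahead of the robot, y to its left, z up, the work surface at z = 0. Lengths are in m, angles in degrees, forces in N, time in s.
With the tool pointing down it reaches from about 0.425 to 0.875 m from the base axis. Payload 4.7 kg.
Tool frame: the origin (TCP) lies on the centre line of the jaws, within the pads' length; the fingertips stand 22 mm ahead of it and the grasp point (between the pads) lies 3 mm ahead of it; x points along the fingers, z is the direction in which the jaws open and shut, and the axes are right-handed (so a half turn about x gives the same grasp; the last joint's range is limited). The gripper opens to 85 mm and grips with 20 to 120 N. Pads are 22 mm wide; open, the fingers measure 114 mm over their backs; the gripper's body (76 mm by 85 mm) begins 54 mm behind the grasp point. The pads swing forward as they close: fully open they stand 13 mm farther back than shut.
Start: joints at [64.12, 18.392, -4.016, 83.108, 1.295, 78.541, -3.26], TCP at [0.292, -0.581, 0.253] pointing down, gripper open.
Joint ranges: [-163.93, 163.93], [-17.29, 119.83], [-79.2, 71.16], [3.27, 140.29], [-89.18, 269.18], [5.43, 117.66], [-154.24, 154.24]. Speed limits (degrees/s): [147.25, 147.25, 180, 180, 180, 180, 180].

### API

Orientations are given as [roll, pitch, yaw] about the fixed x, y, z axes, in that order (R = Rz(yaw) Ry(pitch) Rx(roll)).
In Python, from plant import robot, imaging gives the robot as it stands.
- The arm moves only by the tool jog_arm, never from a script. Its argument "motion" is a list of rows, each an object with "gripper": the finger opening in mm, from 0 to 85.4; "delta_pos": the shift along the tool's x, y, z in mm, a list of three; "twist": the turn, a rotation vector about the tool's x, y, z in rad, a list of three. A call has 1 to 10 rows; each row shifts and turns the commanded pose from where the row before left it, along the tool's axes as they then stand; what a row does not reach is not made up. A row lasts 1/12 s, in which the tool goes at most 41.7 mm and 7.16 degrees, less where a joint would pass 70% of its speed; a pose out of reach is approached as far as the arm can. A call is refused whole if a number of a shift passes 41.7 or a number of a turn 0.125, either way. A call with a gripper value outside its range is refused whole. The fingers move at their own pace and stop on an object; "newtons" is the grip in N (left out, the last holds). Time passes only in rows, so rows that do not move let the fingers close. It gives the time, the measured TCP pose, the force and the opening at its end, in the units of the state.
- robot.read_state(): the state, without advancing time (a new reading comes with each control period).
- imaging.read_camera(name): name is "scene" or "top" or "wrist"; returns a dict with "color" (400x640x3 uint8, red, green, blue), "fx", "fy", "cx", "cy" (pixels), "camera_from_world" (4x4, takes a point from world to camera coordinates); the wrist camera has in their place "T_tool_cam" (4x4, takes a point from camera to tool coordinates, whose origin is the TCP and whose axes are the tool frame's). Camera axes: x right, y up, looking along -z (the intrinsics and any distortion apply to the point x, -y, -z); pixel columns grow to the right and rows downward; lengths in m; the calibration is good to about 2 mm. A picture is of the moment at which its call begins: read the wrist's pose just before it. There is no depth.
- robot.finish_job(): hands the job in, once; it reports no verdict.
Trained networks look in the newest picture that a camera, given by its name, has taken for a name from the list of things; names that differ only in an ending like _2 or _b are one class to them, and where a whole thing is asked for, a point or a joint stands for the part that bears it (a point fixed in the world has none). Each returns a list of dicts, best first, with "conf" (0 to 1); they miss things now and then, are a little off and sometimes report something else, mostly with a low value. They report only what shows in the picture. A call takes as long as a camera call. They do not tell look-alikes from the thing itself.
- imaging.silhouettes(camera, query): "pixels" (400x640 bool, what is visible of it) and "uv" ([column, row] in pixels, amid what is visible of it).
The state is a dict: "t": time; "joints": joint angles; "qd": joint speeds; "joint_efforts": joint torques, N m; "ee_pos": TCP position; "ee_rot": TCP orientation; "ft_force": force on the tool from outside, world axes, zero at the start; "ft_torque": the same for the moment, N m; "gripper_width": finger opening in m.
Only numpy, scipy, OpenCV 4.12 (cv2) and the standard library are available. Lean on these libraries where they do the work, as an engineer would, in place of code of your own. Each camera call takes 0.05 s, during which the arm holds its last target. There are 200 camera calls.

### The job

Turn the lever of the collet fixture clockwise until the white line on its closing collar meets the white line on the fixture's body, so that the cutter is locked for inspection. Then pick up the hand magnifier by its handle, keeping the fingers off the glass, and hold it level with its lens centred over the cutter and at the height of the height gauge's scriber point, which is set to the focal height. Finish while still holding it there, steady, carried by the gripper alone, with the collar still at its mark; do not let the magnifier knock against the fixture or the gauge, and do not shift the gauge's setting or the other things on the bench.

Things in the scene. Friction and masses are not known exactly. Their poses are not given: they have to be found in the camera images.
- fixture: dark steel collet fixture fixed to the bench: base flange radius 62, 14 mm high, body radius 53 up to 40 mm, closing collar radius 46 from 40 to 60 mm, collet nose radius 24 up to 66 mm, then the cutter up to 88 mm. Origin under its centre, on the collar's axis; z up. The locked mark is a white line, 4 mm wide, on the body's upper edge, on the side away from the robot and to its right
- cutter_top (a point): centre of the flat top face of the shredder cutter (square head 28 x 28 mm) standing in the collet, 88 mm above the bench, on the collar's vertical axis; z up
- collar (a joint): angle of the knurled collar with its lever about the fixture's vertical axis, growing clockwise seen from above; 0 fully open, 1.30 locked (the white line on the collar's top and rim, 110 degrees counterclockwise from the lever, meets the line on the body), stop at 1.50. Starts at 0 to 0.3. Stiff (0.3 N m, 3 N at the knob), stays where it is left
- lever_knob (a point): centre of the black ball knob (28 mm diameter) on the end of the lever, 115 mm from the collar's axis and 87.5 mm above the bench; a 10 mm rod slopes down from it to the collar, 51 mm high. The point turns with the collar. Free space round it; nothing under it but the bench
- gauge: height gauge standing firmly behind and to the left of the fixture: grey base 85 x 62 x 28 mm, upright scaled aluminium beam 22 mm wide up to 274 mm high, and a dark carriage with the scriber. Origin at the underside of the base; z up; its scriber points to its own -x, towards the fixture. It does not move
- scriber_tip (a point): point of the height gauge's scriber, a level steel blade 4 mm thick reaching 80 mm out from the gauge's origin; its height (150 to 175 mm above the bench) marks the focal height for the middle of the lens; it lies 75 to 125 mm to the side of the cutter's axis. The carriage slides up and down with 12 N friction, so it can be knocked off its setting; z up
- magnifier: loose hand magnifier, about 160 g, lying flat on the bench: round black rim (88 mm outer diameter, 14 mm high, z 0 to 14) with a glass lens, and a black handle 26 mm wide, 24 mm high (z 0 to 24) which runs along its own -x from 57 to 167 mm from the lens centre. Origin at the centre of the underside of the rim; z up. The mass centre is about 62 mm from the lens centre towards the handle
- lens_centre (a point): middle of the lens, on the rim's axis and 7 mm above the magnifier's underside; same axes as the magnifier
- handle_grip (a point): point in the middle of the handle's width and height, near the lens: 88 mm from the lens centre along the magnifier's own -x and 12 mm above its underside, a good place to grip across the 26 mm width; same axes as the magnifier
- lens: the glass of the magnifier, radius 38 mm, 3 to 12 mm above the magnifier's underside; not to be touched by the fingers
- carton: open cardboard carton of finished cutters, 130 x 100 x 65 mm, to be left alone; origin under its centre
- case: flat grey parts case with a clear lid, 142 x 102 x 34 mm, to be left alone; origin under its centre
- gas_can: blue can, 68 mm diameter, 200 mm tall, to be left alone; origin under its centre
- spare_cutter: loose spare cutter standing head down, square head 28 mm with a 25 mm round shank, 53 mm tall, to be left alone; origin under its centre
There are look-alikes about, which are no part of the job. Of the things shaped like the fixture, the steel one is meant.

How it is judged:
By the outcome, as a careful person would: the job done as asked, in the order asked, and still so for the second after the job is handed in, while the arm keeps its last pose, push and grip.
It also fails if it takes over 64 s, if anything falls off the work surface, if the arm or the gripper's body presses on something with over 40 N, if the wrist force passes 120 N, or if a joint passes its speed limit or range.

## Working session

There is one attempt and no reset: what is moved stays moved. The work goes in short steps, Python scripts to look and compute and a tool call to move; the robot and the scene stay as the last step left them, time stands still between calls to the robot, and variables do not carry over. Pictures are saved under pics/ and viewed, about 8 in all and at most 12, crops included, and the job is handed in when it is done.

Besides the shell and the picture viewer there is one more tool, called after "Emit:" as name(argument=value, ...) on one line, values as JSON. jog_arm: Moves the arm, as the interface text tells. Its arguments: {"type":"object","properties":{"motion":{"type":"array"},"newtons":{"type":"number"}},"required":["motion"]}

```bash
ls; mkdir -p pics
cat > h.py <<'E'
import numpy as np, cv2
from plant import robot, imaging
def shot(n,f=None):
    d=imaging.read_camera(n)
    if f: cv2.imwrite('pics/'+f,d['color'][:,:,::-1])
    return d
def ray(d,uv,T=None):
    # T: world_from_cam
    if T is None: T=np.linalg.inv(d['camera_from_world'])
    v=np.array([(uv[0]-d['cx'])/d['fx'],-(uv[1]-d['cy'])/d['fy'],-1.])
    return T[:3,3],T[:3,:3]@v
def atz(d,uv,z,T=None):
    o,v=ray(d,uv,T); return o+v*(z-o[2])/v[2]
def proj(d,p,T=None):
    M=d['camera_from_world'] if T is None else np.linalg.inv(T)
    c=M[:3,:3]@np.array(p)+M[:3,3]
    return np.array([d['cx']+d['fx']*c[0]/-c[2], d['cy']+d['fy']*-c[1]/-c[2]])
E
python3 - <<'E'
from h import *
s=robot.read_state();print(s)
a=shot('scene','s1.png');
for q in ['fixture','magnifier','gauge','lever_knob']:
    for r in imaging.silhouettes('scene',q): print('scene',q,r['conf'],r['uv'],r['pixels'].sum())
b=shot('top','t1.png')
for q in ['fixture','magnifier','gauge','lever_knob']:
    for r in imaging.silhouettes('top',q): print('top',q,r['conf'],r['uv'],r['pixels'].sum(), atz(b,r['uv'],0.03))
print({k:v for k,v in a.items() if k!='color'},{k:v for k,v in b.items() if k!='color'})
E
```

```text
pics
{'t': 0.0, 'joints': array([64.11923379, 18.43930768, -4.01338275, 83.17575122,  1.2945749 ,
       78.54166227, -3.26018967]), 'qd': array([-1.39728370e-01, -6.35946554e-02,  8.40561074e-02,  3.13107622e-02,
        4.49037879e-02,  3.39709862e-02, -1.34249545e-04]), 'joint_efforts': array([-1.21414083e-03, -4.93589115e+01, -3.83232459e-01, -3.14331150e+01,
        1.25781912e-02,  1.15054325e-02, -2.87215107e-05]), 'ee_pos': array([ 0.29165264, -0.58032733,  0.25221292]), 'ee_rot': array([-176.85948043,   89.88832424,  119.82874064]), 'ft_force': array([-0.02113004,  0.28858296, -0.30590457]), 'ft_torque': array([-0.04046342, -0.00812479, -0.02490631]), 'gripper_width': 0.0854048718609892}
scene fixture 0.85 [304.9, 240.5] 1316
scene fixture 0.81 [222.3, 217.8] 1068
scene fixture 0.8 [153.4, 221.9] 1284
scene fixture 0.75 [412.1, 157.8] 547
scene fixture 0.67 [346.0, 309.2] 1851
scene magnifier 0.63 [359.8, 192.0] 550
scene gauge 0.87 [365.4, 252.6] 1193
scene lever_knob 0.87 [345.5, 303.2] 881
scene lever_knob 0.79 [225.4, 215.0] 525
scene lever_knob 0.65 [147.2, 223.1] 513
s
[... 983 characters left out ...]
2329727126, 'cx': 321.07315982024386, 'cy': 196.41151203272773, 'camera_from_world': array([[ 0.55283554,  0.83328799,  0.00199674, -0.32546113],
       [-0.53773417,  0.35492112,  0.76476988,  0.17482064],
       [ 0.63656487, -0.42386568,  0.64430044, -1.7091818 ],
       [ 0.        ,  0.        ,  0.        ,  1.        ]])} {'fx': 430.65341414027824, 'fy': 430.65341414027824, 'cx': 322.7677003137165, 'cy': 204.1901373453279, 'camera_from_world': array([[-0.02787943, -0.99947748,  0.01635544,  0.05195617],
       [ 0.98125753, -0.0242429 ,  0.1911699 , -0.56136876],
       [-0.19067351,  0.0213786 ,  0.98142069, -1.24895554],
       [ 0.        ,  0.        ,  0.        ,  1.        ]])}
```

Run:
```python
import cv2
t=cv2.imread('pics/t1.png');s=cv2.imread('pics/s1.png')
cv2.imwrite('pics/t1c.png',cv2.resize(t[80:340,140:520],None,fx=2.1,fy=2.1,interpolation=cv2.INTER_CUBIC))
cv2.imwrite('pics/s1c.png',cv2.resize(s[110:370,110:490],None,fx=2.1,fy=2.1,interpolation=cv2.INTER_CUBIC))
```

```text
(no output)
```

View pics/t1c.png

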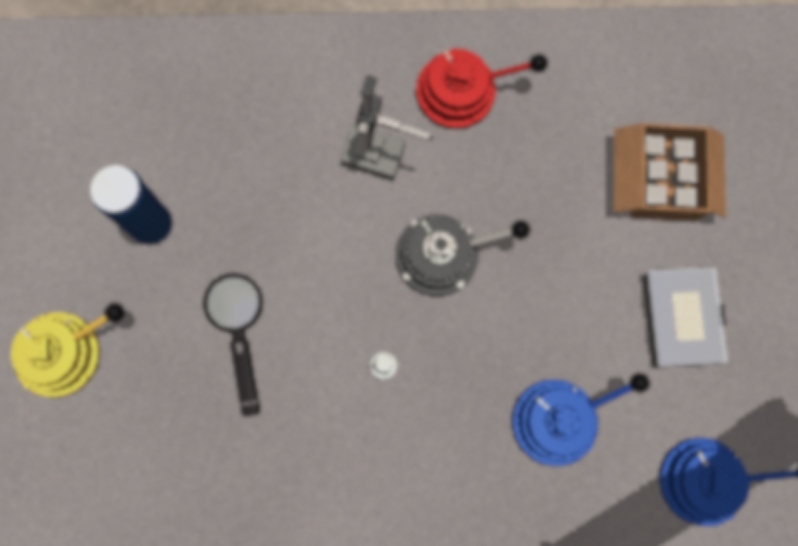

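View pics/s1c.png

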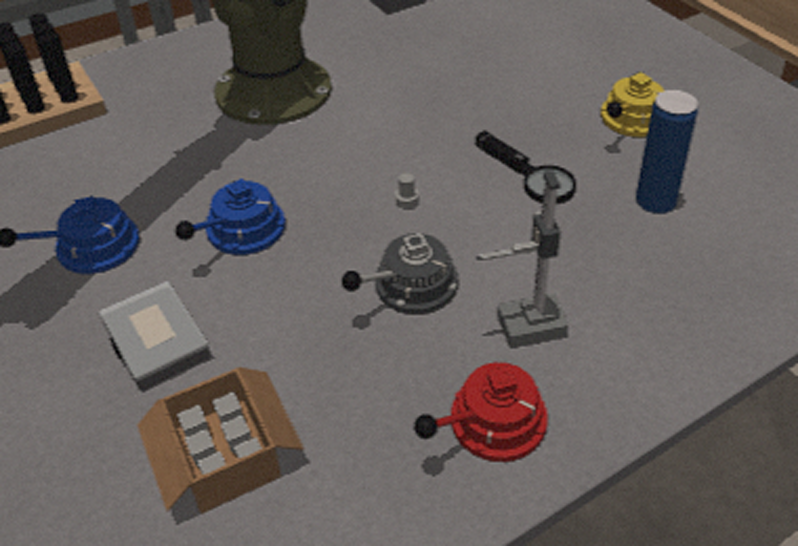

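The steel fixture is the grey one, near full-image (348,199) in the top view, with its knob at (388,189). The magnifier lens is at (251,224) and its handle points towards the robot. The scriber tip is at (345,145) in top and (338,232) in scene.

```bash
cat >> h.py <<'E'
from scipy.spatial.transform import Rotation as Rn
def tri(rays):
    A=np.zeros((3,3));b=np.zeros(3)
    for o,v in rays:
        v=v/np.linalg.norm(v);P=np.eye(3)-np.outer(v,v);A+=P;b+=P@o
    p=np.linalg.solve(A,b);return p,[np.linalg.norm(np.cross(p-o,v/np.linalg.norm(v))) for o,v in rays]
def Tt(s):
    T=np.eye(4);T[:3,:3]=Rn.from_euler('xyz',s['ee_rot'],degrees=True).as_matrix();T[:3,3]=s['ee_pos'];return T
def wshot(f=None):
    s=robot.read_state();d=shot('wrist',f);d['T']=Tt(s)@d['T_tool_cam'];return d
def rel(s,p,ypr_R=None):
    T=Tt(s);print('dpos tool mm',np.round(T[:3,:3].T@(np.array(p)-T[:3,3])*1e3,1))
    if ypr_R is not None: print('twist',np.round((Rn.from_matrix(T[:3,:3].T@ypr_R)).as_rotvec(),4))
E
python3 - <<'E'
from h import *
a=shot('scene');b=shot('top')
c=lambda u,v:(140+u/2.1,80+v/2.1)
e=lambda u,v:(110+u/2.1,110+v/2.1)
print('cutter',atz(b,c(440,245),.088), tri([ray(b,c(440,245)),ray(a,e(415,240))]))
print('knob',atz(b,c(521,229),.0875),tri([ray(b,c(521,229)),ray(a,e(351,280))]))
print('lens',atz(b,c(233,302),.007),'hend',atz(b,c(250,408),.02),atz(a,e(550,183),.007))
print('tip',tri([ray(b,c(430,136)),ray(a,e(478,257))]))
s=robot.read_state();print(Tt(s));print(imaging.read_camera('wrist')['T_tool_cam'])
E
```

```text
cutter [ 0.57658523 -0.04181796  0.088     ] (array([ 0.57702796, -0.04144979,  0.08711319]), [np.float64(0.0005124071857607011), np.float64(0.0005124071857607706)])
knob [ 0.59702878 -0.15755173  0.0875    ] (array([ 0.59697755, -0.15666017,  0.08910241]), [np.float64(0.0006802382763803712), np.float64(0.0006802382763803308)])
lens [0.51519239 0.26042527 0.007     ] hend [0.35951198 0.23367884 0.02      ] [0.51416182 0.26410042 0.007     ]
tip (array([ 0.71292279, -0.02859729,  0.15928427]), [np.float64(0.0005681768791400921), np.float64(0.000568176879139874)])
[[ 4.31217608e-05  8.93464430e-01  4.49133956e-01  2.91922977e-01]
 [-1.67464757e-04  4.49133956e-01 -8.93464415e-01 -5.80793400e-01]
 [-9.99999985e-01 -3.66863500e-05  1.68991251e-04  2.53392873e-01]
 [ 0.00000000e+00  0.00000000e+00  0.00000000e+00  1.00000000e+00]]
[[-9.89295950e-04  3.28345551e-01 -9.44557156e-01 -1.21644398e-01]
 [ 7.39311205e-04  9.44557600e-01  3.28344931e-01  8.33674685e-02]
 [ 9.99999237e-01 -3.73491379e-04 -1.17719655e-03 -5.30295903e-04]
 [ 0.00000000e+00  0.00000000e+00  0.00000000e+00  1.00000000e+00]]
```

Emit:
jog_arm(motion=[{"twist":[-0.12,0,0]},{"twist":[-0.12,0,0]},{"twist":[-0.12,0,0]},{"twist":[-0.12,0,0]},{"twist":[-0.12,0,0]},{"twist":[-0.12,0,0]},{"twist":[-0.12,0,0]},{"twist":[-0.12,0,0]},{"twist":[-0.12,0,0]},{"twist":[-0.12,0,0]}])

```text
validation failed for argument at $.mo...
```

Run:
```python
from h import *
s=robot.read_state();print(s['joints'],s['ee_rot'],Tt(s)[:3,1])
rel(s,[.597,-.157,.25])
```

```text
[64.12053837 18.39116511 -4.01597317 83.10786871  1.29577495 78.53985248
 -3.26187063] [-29.0731941   89.9928056  -92.38676633] [ 8.93477798e-01  4.49107360e-01 -6.10158579e-05]
dpos tool mm [   3.3  462.9 -241.6]
```

Emit:
jog_arm(motion=[{"gripper":85,"delta_pos":[0,0,0],"twist":[-0.12,0,0]},{"gripper":85,"delta_pos":[0,0,0],"twist":[-0.12,0,0]},{"gripper":85,"delta_pos":[0,0,0],"twist":[-0.12,0,0]},{"gripper":85,"delta_pos":[0,0,0],"twist":[-0.12,0,0]},{"gripper":85,"delta_pos":[0,0,0],"twist":[-0.12,0,0]},{"gripper":85,"delta_pos":[0,0,0],"twist":[-0.12,0,0]},{"gripper":85,"delta_pos":[0,0,0],"twist":[-0.12,0,0]},{"gripper":85,"delta_pos":[0,0,0],"twist":[-0.12,0,0]},{"gripper":85,"delta_pos":[0,0,0],"twist":[-0.12,0,0]},{"gripper":85,"delta_pos":[0,0,0],"twist":[-0.12,0,0]}])

```text
t: 1.48
ee_pos: [0.2919, -0.5808, 0.2534]
ee_rot: [-95.8, 90.0, -90.0]
ft_force: [1.0, -0.1, -0.6]
gripper_width: 0.0849
```

Run:
```python
from h import *
s=robot.read_state();print(s['t'],s['joints'],s['ee_pos'],Tt(s)[:3,1])
rel(s,[.597,-.157,.25])
```

```text
1.4833 [ 71.15664354  18.91055718 -13.04962117  82.81012116   4.28325434
  78.75768009  63.73447861] [ 0.29189314 -0.58080231  0.25337863] [-1.00733378e-01  9.94913446e-01 -1.46082917e-04]
dpos tool mm [  3.3 390.9 346.2]
```

Emit:
jog_arm(motion=[{"gripper":85,"delta_pos":[0,26,23],"twist":[0,0,0]},{"gripper":85,"delta_pos":[0,26,23],"twist":[0,0,0]},{"gripper":85,"delta_pos":[0,26,23],"twist":[0,0,0]},{"gripper":85,"delta_pos":[0,26,23],"twist":[0,0,0]},{"gripper":85,"delta_pos":[0,26,23],"twist":[0,0,0]},{"gripper":85,"delta_pos":[0,26,23],"twist":[0,0,0]},{"gripper":85,"delta_pos":[0,26,23],"twist":[0,0,0]},{"gripper":85,"delta_pos":[0,26,23],"twist":[0,0,0]},{"gripper":85,"delta_pos":[0,26,23],"twist":[0,0,0]},{"gripper":85,"delta_pos":[0,26,23],"twist":[0,0,0]}])

```text
t: 2.32
ee_pos: [0.497, -0.2987, 0.2537]
ee_rot: [-65.0, 90.0, -59.5]
ft_force: [0.7, -0.4, 0.0]
gripper_width: 0.0849
```

Emit:
jog_arm(motion=[{"gripper":85,"delta_pos":[0,26,23],"twist":[0,0,0]},{"gripper":85,"delta_pos":[0,26,23],"twist":[0,0,0]},{"gripper":60,"delta_pos":[0,26,23],"twist":[0,0,0]},{"gripper":60,"delta_pos":[0,26,23],"twist":[0,0,0]},{"gripper":60,"delta_pos":[0,26,23],"twist":[0,0,0]},{"gripper":60,"delta_pos":[0,0,0],"twist":[0,0,0]},{"gripper":60,"delta_pos":[0,0,0],"twist":[0,0,0]}])

```text
t: 2.9
ee_pos: [0.5995, -0.1566, 0.2533]
ee_rot: [64.8, 89.9, 70.6]
ft_force: [0.6, -0.9, -0.2]
gripper_width: 0.06
```

Run:
```python
from h import *
d=wshot('w1.png');s=robot.read_state();print(s['t'],s['joints'],s['ee_pos'],Tt(s)[:3,1])
for q in ['fixture','lever_knob','gauge']:
    for r in imaging.silhouettes('wrist',q): print(q,r['conf'],r['uv'],atz(d,r['uv'],.0875,d['T']))
print(proj(d,[.577,-.042,.088],d['T']),proj(d,[.597,-.157,.0875],d['T']),proj(d,[.713,-.0286,.159],d['T']))
```

```text
2.95 [ 37.12162343  17.12771939 -30.42776345  86.93012302   8.78095449
  78.3404871   11.57450683] [ 0.59854625 -0.15919766  0.25319643] [-9.66964697e-02  9.95313877e-01 -2.81602513e-04]
fixture 0.64 [88.6, 181.6] [ 0.3788279  -0.18054108  0.0875    ]
fixture 0.62 [38.8, 320.9] [ 0.30111818 -0.35112616  0.0875    ]
fixture 0.59 [314.9, 55.5] [ 0.5816262 -0.0497962  0.0875   ]
fixture 0.57 [558.8, 122.6] [ 0.8031121  -0.08246411  0.0875    ]
lever_knob 0.91 [552.7, 136.5] [ 0.80188383 -0.0949773   0.0875    ]
lever_knob 0.87 [87.2, 191.2] [ 0.37616197 -0.19043812  0.0875    ]
lever_knob 0.55 [321.5, 74.5] [ 0.58859336 -0.06397175  0.0875    ]
lever_knob 0.55 [31.0, 331.5] [ 0.28956332 -0.36706504  0.0875    ]
[310.18625851  44.56792829] [320.42625912 180.11986424] [529.37335352  31.33644695]
```

View pics/w1.png

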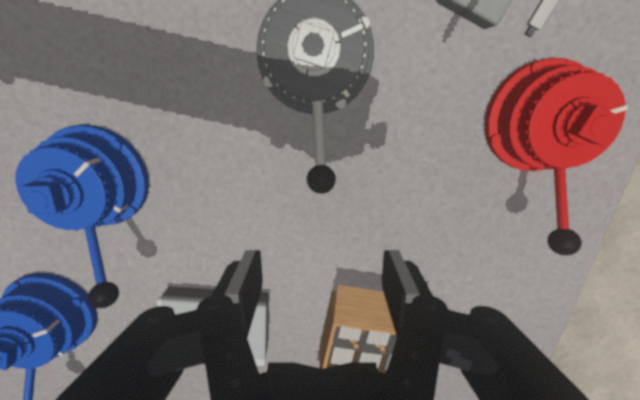

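Knob at (321,179), within a pixel of prediction. Collar line is at (355,28), with what looks like the body mark at (345,98). The scriber tip at (530,32) also matches. Next: descend and grip the knob.

Emit:
jog_arm(motion=[{"gripper":60,"delta_pos":[33,1,0],"twist":[0,0,0]},{"gripper":60,"delta_pos":[33,0,0],"twist":[0,0,0]},{"gripper":60,"delta_pos":[33,0,0],"twist":[0,0,0]},{"gripper":60,"delta_pos":[33,0,0],"twist":[0,0,0]},{"gripper":60,"delta_pos":[30,0,0],"twist":[0,0,0]},{"gripper":40,"delta_pos":[0,0,0],"twist":[0,0,0]},{"gripper":32,"delta_pos":[0,0,0],"twist":[0,0,0]},{"gripper":32,"delta_pos":[0,0,0],"twist":[0,0,0]},{"gripper":32,"delta_pos":[0,0,0],"twist":[0,0,0]}], newtons=20)

```text
t: 3.85
ee_pos: [0.6, -0.1597, 0.0942]
ee_rot: [-25.0, 89.7, -19.6]
ft_force: [0.5, 0.3, 0.8]
gripper_width: 0.0319
```

Run:
```python
from h import *
d=wshot('w2.png');s=robot.read_state();print(s['t'],s['joints'],s['ee_pos'],s['ft_force'],Tt(s)[:3,1])
print(proj(d,[.577,-.042,.088],d['T']),proj(d,[.597,-.157,.0875],d['T']),proj(d,[.713,-.0286,.159],d['T']))
```

```text
3.9 [ 35.76591674  24.43416407 -28.88115307  96.98134874  13.17413044
  61.70160515   8.23253715] [ 0.59996674 -0.15952524  0.09411897] [-0.37938129  0.34784215 -0.11275621] [-0.09429659  0.99554211 -0.00201292]
[291.84172693 -21.29661003] [318.97925163 270.05852944] [1263.77989762 -189.29273683]
```

View pics/w2.png

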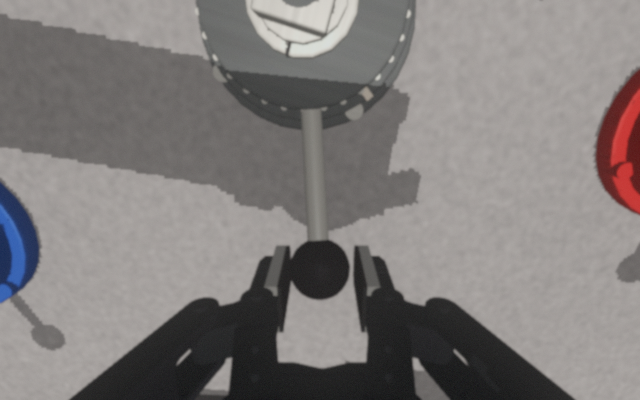

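Emit:
jog_arm(motion=[{"gripper":32,"delta_pos":[3,1,0],"twist":[-0.06,0,0]},{"gripper":10,"delta_pos":[0,0,0],"twist":[0,0,0]},{"gripper":10,"delta_pos":[0,0,0],"twist":[0,0,0]},{"gripper":10,"delta_pos":[0,0,0],"twist":[0,0,0]},{"gripper":10,"delta_pos":[0,0,0],"twist":[0,0,0]},{"gripper":10,"delta_pos":[0,0.1,-3.5],"twist":[0.03,0,0]},{"gripper":10,"delta_pos":[0,0.1,-3.5],"twist":[0.03,0,0]},{"gripper":10,"delta_pos":[0,0.1,-3.5],"twist":[0.03,0,0]},{"gripper":10,"delta_pos":[0,0.1,-3.5],"twist":[0.03,0,0]},{"gripper":10,"delta_pos":[0,0,0],"twist":[0,0,0]}], newtons=20)

```text
t: 4.73
ee_pos: [0.5852, -0.1595, 0.0902]
ee_rot: [-29.6, 89.8, -27.8]
ft_force: [-0.6, -1.5, 6.3]
gripper_width: 0.0266
```

Emit:
jog_arm(motion=[{"gripper":10,"delta_pos":[0,0.2,-6.9],"twist":[0.06,0,0]},{"gripper":10,"delta_pos":[0,0.2,-6.9],"twist":[0.06,0,0]},{"gripper":10,"delta_pos":[0,0.2,-6.9],"twist":[0.06,0,0]},{"gripper":10,"delta_pos":[0,0.2,-6.9],"twist":[0.06,0,0]},{"gripper":10,"delta_pos":[0,0.2,-6.9],"twist":[0.06,0,0]},{"gripper":10,"delta_pos":[0,0.2,-6.9],"twist":[0.06,0,0]},{"gripper":10,"delta_pos":[0,0.2,-6.9],"twist":[0.06,0,0]},{"gripper":10,"delta_pos":[0,0,0],"twist":[0,0,0]}])

```text
t: 5.4
ee_pos: [0.5368, -0.1512, 0.0902]
ee_rot: [-39.2, 89.9, -61.5]
ft_force: [-3.8, -0.2, 8.1]
gripper_width: 0.0267
```

Emit:
jog_arm(motion=[{"gripper":10,"delta_pos":[0,0.2,-6.9],"twist":[0.06,0,0]},{"gripper":10,"delta_pos":[0,0.2,-6.9],"twist":[0.06,0,0]},{"gripper":10,"delta_pos":[0,0.2,-6.9],"twist":[0.06,0,0]},{"gripper":10,"delta_pos":[0,0.2,-6.9],"twist":[0.06,0,0]},{"gripper":10,"delta_pos":[0,0.2,-6.9],"twist":[0.06,0,0]},{"gripper":10,"delta_pos":[0,0.2,-6.9],"twist":[0.06,0,0]},{"gripper":10,"delta_pos":[0,0,0],"twist":[0,0,0]},{"gripper":10,"delta_pos":[0,0,0],"twist":[0,0,0]}])

```text
t: 6.07
ee_pos: [0.5021, -0.1294, 0.0901]
ee_rot: [-30.3, 89.9, -73.1]
ft_force: [-4.7, -1.0, 10.7]
gripper_width: 0.0261
```

Run:
```python
from h import *
d=wshot('w3.png');s=robot.read_state();print(s['t'],s['joints'],s['ee_pos'],s['ft_force'],Tt(s)[:3,1],s['gripper_width'])
b=shot('top','t2.png');a=shot('scene','s2.png')
A=cv2.resize(a['color'][190:290,230:350],None,fx=4,fy=4,interpolation=cv2.INTER_CUBIC)
B=cv2.resize(d['color'][:,:],(640,400))
c=np.zeros((400,800,3),np.uint8);c[:400,:480]=A
C=cv2.resize(b['color'][150:250,310:390],None,fx=4,fy=4,interpolation=cv2.INTER_CUBIC);c[:,480:800]=C
cv2.imwrite('pics/c3.png',c[:,:,::-1])
```

```text
6.1167 [ 32.93742349  12.32246988 -23.53196322 111.55926464   5.93926975
  57.21033463 -36.11786041] [ 0.50215938 -0.12938864  0.0901212 ] [-3.63428074 -0.09442651  9.79237629] [ 0.67928268  0.73387594 -0.00106894] 0.026284330049493758
```

View pics/c3.png

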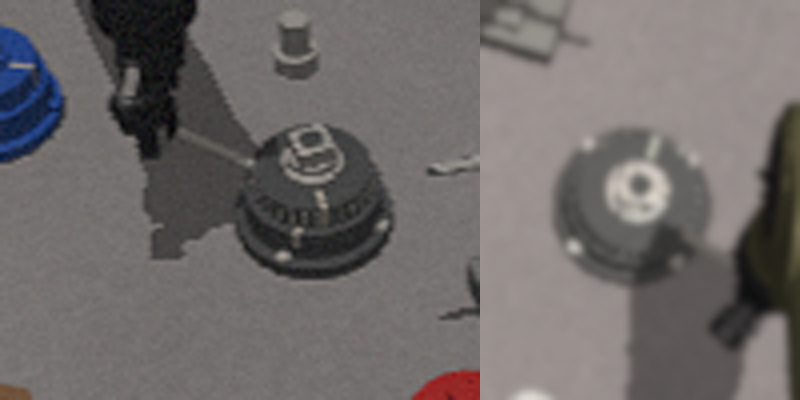

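The scene crop shows the collar line at about (320,200) and the body line at (296,235). They are not met yet, so I'll measure the remaining angle by unwrapping the cylinder surfaces.

```bash
cat >> h.py <<'E'
def unwrap(d,ax,r,zs=None,rs=None,angs=None):
    # brightness vs world angle (deg)
    g=cv2.cvtColor(d['color'],cv2.COLOR_RGB2GRAY).astype(np.float32);out=[]
    for a in angs:
        c,s_=np.cos(np.radians(a)),np.sin(np.radians(a))
        P=[proj(d,[ax[0]+q*c,ax[1]+q*s_,z],d.get('T')) for q,z in r]
        P=np.array(P,np.float32)
        out.append(cv2.remap(g,P[:,0:1].copy(),P[:,1:2].copy(),cv2.INTER_LINEAR).mean())
    return np.array(out)
def peak(v,angs):
    i=v.argmax();w=slice(max(0,i-8),i+9);x=v[w]-np.median(v);x[x<.3*x.max()]=0
    return (x*angs[w]).sum()/x.sum(),v[i]-np.median(v)
CR=[(.046,z) for z in np.linspace(.048,.058,5)];CT=[(q,.060) for q in np.linspace(.032,.044,5)]
BR=[(.053,z) for z in np.linspace(.033,.0385,4)];BT=[(q,.040) for q in np.linspace(.048,.0525,4)]
E
python3 - <<'E'
from h import *
a=shot('scene');b=shot('top')
# axis from nose/cutter: refine using silhouettes fit of circle? report line angles for several axes
A=np.arange(-70,40,.5)
for ax in [(.577,-.0415),(.580,-.042),(.579,-.044),(.577,-.044),(.577,-.039)]:
    print(ax,'scene CT %s CR %s BR %s BT %s'%tuple(np.round(peak(unwrap(a,ax,R,angs=A),A),1) for R in (CT,CR,BR,BT)),
     'top CT %s BT %s'%tuple(np.round(peak(unwrap(b,ax,R,angs=A),A),1) for R in (CT,BT)))
E
```

```text
(0.577, -0.0415) scene CT [-21.5  68. ] CR [-20.5  26.3] BR [-45.4  40.5] BT [-45.   61.6] top CT [-20.6  58. ] BT [-20.6  48.1]
(0.58, -0.042) scene CT [-22.1  62.1] CR [-22.4  22.5] BR [-46.7  36.7] BT [-47.2  57.7] top CT [-21.5  56.2] BT [-21.9  33.5]
(0.579, -0.044) scene CT [-18.6  62.2] CR [-19.4  23.3] BR [-44.2  33.6] BT [-44.8  49.8] top CT [-18.5  55.5] BT [-19.4  35. ]
(0.577, -0.044) scene CT [-17.9  65.4] CR [-17.9  25.2] BR [-43.   32.6] BT [-43.1  57.8] top CT [-17.1  56.8] BT [-17.7  46.3]
(0.577, -0.039) scene CT [-25.1  66.5] CR [-23.3  30.1] BR [-49.4  50.4] BT [-46.8  52.4] top CT [-24.5  55. ] BT [-23.2  52. ]
```

Emit:
jog_arm(motion=[{"gripper":10,"delta_pos":[-0.5,0.2,-6.9],"twist":[0.06,0,0]},{"gripper":10,"delta_pos":[0,0.2,-6.9],"twist":[0.06,0,0]},{"gripper":10,"delta_pos":[0,0.2,-6.9],"twist":[0.06,0,0]},{"gripper":10,"delta_pos":[0,0.2,-6.9],"twist":[0.06,0,0]},{"gripper":10,"delta_pos":[0,0.2,-6.9],"twist":[0.06,0,0]},{"gripper":10,"delta_pos":[0,0.2,-6.9],"twist":[0.06,0,0]},{"gripper":10,"delta_pos":[0,0,0],"twist":[0,0,0]},{"gripper":10,"delta_pos":[0,0,0],"twist":[0,0,0]},{"gripper":10,"delta_pos":[0,0,0],"twist":[0,0,0]}])

```text
t: 7.07
ee_pos: [0.4762, -0.0962, 0.0901]
ee_rot: [-86.2, 89.9, -149.6]
ft_force: [-6.6, -0.0, 11.2]
gripper_width: 0.0265
```

```bash
cat > chk.py <<'E'
from h import *
s=robot.read_state();print(s['t'],s['ee_pos'],s['ft_force'],s['joints'],Tt(s)[:3,1])
a=shot('scene');b=shot('top');A=np.arange(-70,10,.5)
for ax in [(.577,-.0415),(.579,-.0425)]:
    print('scene CT %s CR %s BR %s BT %s'%tuple(np.round(peak(unwrap(a,ax,R,angs=A),A),1) for R in (CT,CR,BR,BT)),
     'top CT %s'%np.round(peak(unwrap(b,ax,CT,angs=A),A),1))
x=[s['ee_pos'][:2]-np.array([.577,-.0415])];print('lever ang',np.degrees(np.arctan2(x[0][1],x[0][0])))
E
python3 chk.py
```

```text
7.0667 [ 0.47622238 -0.09622028  0.09007543] [-6.6243273  -0.04762274 11.22255945] [ 29.85519056   8.51178572 -22.93240516 115.76072505   4.07066948
  56.57580746 -58.50546018] [ 0.89417726  0.44770567 -0.00258203]
scene CT [-42.   66.4] CR [-42.2  30.7] BR [-45.5  42. ] BT [-44.9  58.6] top CT [-40.   61.4]
scene CT [-42.6  64. ] CR [-42.1  24.2] BR [-45.5  39.3] BT [-45.8  55.6] top CT [-40.5  62.1]
lever ang -151.49890538860492
```

Emit:
jog_arm(motion=[{"gripper":10,"delta_pos":[0,0.1,-3.5],"twist":[0.03,0,0]},{"gripper":10,"delta_pos":[0,0.1,-3.5],"twist":[0.03,0,0]},{"gripper":10,"delta_pos":[0,0,0],"twist":[0,0,0]},{"gripper":10,"delta_pos":[0,0,0],"twist":[0,0,0]},{"gripper":10,"delta_pos":[0,0,0],"twist":[0,0,0]}])

```text
t: 7.58
ee_pos: [0.4734, -0.0905, 0.0901]
ee_rot: [-67.1, 89.8, -133.9]
ft_force: [-6.7, -2.6, 11.3]
gripper_width: 0.0264
```

```bash
python3 chk.py
python3 - <<'E'
from h import *
a=shot('scene')
A=cv2.resize(a['color'][205:275,260:350],None,fx=8,fy=8,interpolation=cv2.INTER_CUBIC)
cv2.imwrite('pics/c4.png',A[:,:,::-1])
E
```

```text
7.5833 [ 0.47342713 -0.09048921  0.09010341] [-6.66446893 -2.56182762 11.30040942] [ 29.2764333    8.0348333  -22.92854514 116.27044608   3.90873907
  56.48826436 -62.45814752] [ 0.91942065  0.39326585 -0.00276582]
scene CT [-46.   68.5] CR [-49.2  28.2] BR [-46.6  41.7] BT [-45.  62.] top CT [-42.5  59.7]
scene CT [-46.7  64. ] CR [-49.2  25.8] BR [-45.6  37.1] BT [-45.8  57.2] top CT [-43.5  60.6]
lever ang -154.68619317010527
```

View pics/c4.png

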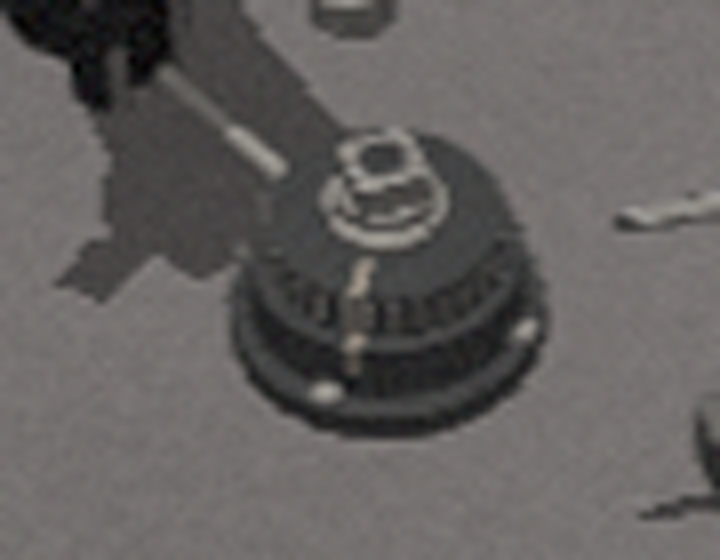

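Emit:
jog_arm(motion=[{"gripper":60,"delta_pos":[0,0,0],"twist":[0,0,0]},{"gripper":60,"delta_pos":[0,0,0],"twist":[0,0,0]},{"gripper":60,"delta_pos":[0,0,0],"twist":[0,0,0]},{"gripper":60,"delta_pos":[0,0,0],"twist":[0,0,0]},{"gripper":60,"delta_pos":[-20,0,0],"twist":[0,0,0]},{"gripper":60,"delta_pos":[-35,0,0],"twist":[0,0,0]},{"gripper":60,"delta_pos":[-35,0,0],"twist":[0,0,0]},{"gripper":60,"delta_pos":[-35,0,0],"twist":[0,0,0]},{"gripper":60,"delta_pos":[-35,0,0],"twist":[0,0,0]},{"gripper":60,"delta_pos":[0,0,0],"twist":[0,0,0]}])

```text
t: 8.57
ee_pos: [0.4782, -0.0897, 0.2561]
ee_rot: [51.5, 89.3, -15.2]
ft_force: [1.0, 0.6, 0.1]
gripper_width: 0.0602
```

```bash
python3 chk.py
python3 - <<'E'
from h import *
d=wshot('w5.png')
K=np.array([.577,-.0415])
for ax in [(.577,-.0415),(.579,-.0425),(.577,-.044)]:
  A=np.arange(-70,-20,.5)
  print('wrist CT %s BT %s'%tuple(np.round(peak(unwrap(d,ax,R,angs=A),A),1) for R in (CT,BT)))
b=d['color'][0:200,200:440]
cv2.imwrite('pics/c5.png',cv2.resize(b,None,fx=3,fy=3,interpolation=cv2.INTER_CUBIC)[:,:,::-1])
E
```

```text
8.5667 [ 0.47815211 -0.08968527  0.2560776 ] [1.0037602  0.59489704 0.13424196] [ 30.60247375  -1.356905   -22.66295704 105.1556852   -0.44778808
  75.39707016 -58.70431991] [0.91877946 0.39465347 0.00964032]
scene CT [-46.   68.4] CR [-49.1  27.6] BR [-45.5  42.4] BT [-45.   60.9] top CT [-42.5  60.3]
scene CT [-47.1  64.1] CR [-49.1  25.6] BR [-45.6  37.3] BT [-45.8  56.7] top CT [-43.5  61. ]
lever ang -154.0122093967089
wrist CT [-42.7  91.2] BT [-41.8  81.1]
wrist CT [-43.9  91.7] BT [-43.6  66. ]
wrist CT [-40.1  91.3] BT [-40.7  67.6]
```

View pics/c5.png

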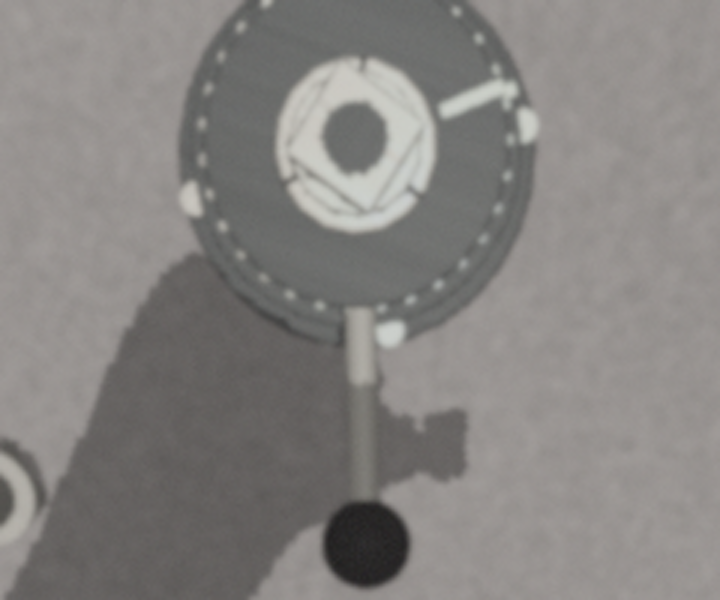

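Run:
```python
from h import *
P=[]
d=wshot()
f=lambda u,v:(200+u/3,v/3)
n=atz(d,f(356,145),.066,d['T']);c=atz(d,f(354,138),.088,d['T']);k=atz(d,f(366,543),.0875,d['T'])
print(n,c,k)
for q in (n,c): v=k-q;print(np.degrees(np.arctan2(v[1],v[0]))+110,np.linalg.norm(v[:2]))
s=robot.read_state();print(s['ee_pos'])
# current lens estimates from wrist not visible; predict pose of magnifier
for q in imaging.silhouettes('top','magnifier')[:1]: pass
b=shot('top')
m=imaging.silhouettes('top','magnifier')[0]; 
P=np.argwhere(m['pixels'])[:,::-1];W=np.array([atz(b,p,.01)[:2] for p in P])
u,sv,vt=np.linalg.svd(W-W.mean(0));print('conf',m['conf'],W.mean(0),vt[0],np.degrees(np.arctan2(*vt[0][::-1])))
```

```text
[ 0.5777702  -0.04178169  0.066     ] [ 0.57718632 -0.04163551  0.088     ] [ 0.47353977 -0.08981202  0.0875    ]
-45.25931989895409 0.11476451529393138
-45.07027327697574 0.11429602852831598
[ 0.47377338 -0.08923368  0.2475571 ]
conf 0.75 [0.47892101 0.25633279] [-0.98683228 -0.16174687] -170.69169459778283
```

Emit:
jog_arm(motion=[{"gripper":60,"delta_pos":[0,0,0],"twist":[0.08,0,0]},{"gripper":60,"delta_pos":[0,0,0],"twist":[0.08,0,0]},{"gripper":60,"delta_pos":[0,0,0],"twist":[0.08,0,0]},{"gripper":60,"delta_pos":[0,0,0],"twist":[0,0,0]}])

```text
t: 9.25
ee_pos: [0.474, -0.0893, 0.2477]
ee_rot: [-116.9, 89.9, 162.5]
ft_force: [-0.4, -0.7, -0.9]
gripper_width: 0.0599
```

Emit:
jog_arm(motion=[{"gripper":60,"delta_pos":[4,1,-34],"twist":[0,0,0]},{"gripper":60,"delta_pos":[4,1,-34],"twist":[0,0,0]},{"gripper":60,"delta_pos":[4,1,-34],"twist":[0,0,0]},{"gripper":60,"delta_pos":[4,1,-34],"twist":[0,0,0]},{"gripper":60,"delta_pos":[4,1,-34],"twist":[0,0,0]},{"gripper":60,"delta_pos":[4,1,-34],"twist":[0,0,0]},{"gripper":60,"delta_pos":[4,1,-34],"twist":[0,0,0]},{"gripper":60,"delta_pos":[4,1,-34],"twist":[0,0,0]},{"gripper":60,"delta_pos":[4,1,-34],"twist":[0,0,0]},{"gripper":60,"delta_pos":[4,1,-34],"twist":[0,0,0]}])

```text
t: 10.08
ee_pos: [0.4274, 0.249, 0.2082]
ee_rot: [-47.4, 90.0, -127.8]
ft_force: [1.1, -0.1, -0.2]
gripper_width: 0.0604
```

Emit:
jog_arm(motion=[{"gripper":60,"delta_pos":[0,0,0],"twist":[0,0,0]},{"gripper":60,"delta_pos":[0,0,0],"twist":[0,0,0]},{"gripper":60,"delta_pos":[0,0,0],"twist":[0,0,0]}])

```text
t: 10.33
ee_pos: [0.4281, 0.2469, 0.2081]
ee_rot: [-63.8, 89.9, -144.3]
ft_force: [1.2, -1.1, -1.0]
gripper_width: 0.0601
```

Run:
```python
from h import *
d=wshot('w6.png');s=robot.read_state();print(s['t'],s['joints'],s['ee_pos'],Tt(s)[:3,:3])
for m in imaging.silhouettes('wrist','magnifier'):
    print(m['conf'],m['uv'],m['pixels'].sum())
```

```text
10.3833 [  10.82879446    3.48979991  -44.82094379  106.86270788    2.6279977
   70.75107154 -115.33993743] [0.42845924 0.24626274 0.2082858 ] [[-8.27385778e-04  9.86374175e-01  1.64515355e-01]
 [-1.01574109e-03  1.64514497e-01 -9.86374142e-01]
 [-9.99999142e-01 -9.83216942e-04  8.65783820e-04]]
0.67 [319.2, 92.3] 10303
```

View pics/w6.png

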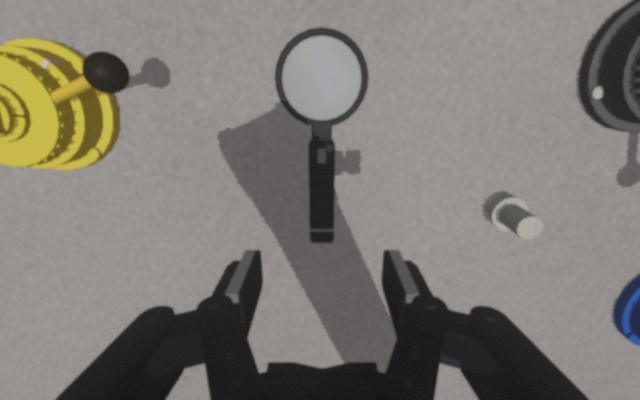

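Lens centre (321,77), and the handle runs straight down at column 321 to (321,241), so it lines up with the tool.

Run:
```python
from h import *
d=wshot();s=robot.read_state()
l=atz(d,(321.5,77),.010,d['T']);e=atz(d,(321.5,238),.024,d['T']);n=atz(d,(321.5,141),.024,d['T'])
u=(l-e)[:2];print(l,e,n,np.degrees(np.arctan2(u[1],u[0])),np.linalg.norm((l-n)[:2]),np.linalg.norm(u))
u/=np.linalg.norm(u);g=np.r_[l[:2]-.085*u,.0245];print(g);rel(s,g)
```

```text
[0.5180316  0.26071659 0.01      ] [0.35785417 0.23410736 0.024     ] [0.46056467 0.25117807 0.024     ] 9.432039682095153 0.05825316291552767 0.1623725958275266
[0.43418074 0.24678699 0.0245    ]
dpos tool mm [184.1   5.5   0. ]
```

Emit:
jog_arm(motion=[{"gripper":60,"delta_pos":[35,5.5,0],"twist":[0,0,0]},{"gripper":60,"delta_pos":[35,0,0],"twist":[0,0,0]},{"gripper":60,"delta_pos":[35,0,0],"twist":[0,0,0]},{"gripper":60,"delta_pos":[35,0,0],"twist":[0,0,0]},{"gripper":60,"delta_pos":[25,0,0],"twist":[0,0,0]},{"gripper":60,"delta_pos":[12,0,0],"twist":[0,0,0]},{"gripper":60,"delta_pos":[5,0,0],"twist":[0,0,0]},{"gripper":60,"delta_pos":[0,0,0],"twist":[0,0,0]},{"gripper":60,"delta_pos":[0,0,0],"twist":[0,0,0]},{"gripper":60,"delta_pos":[0,0,0],"twist":[0,0,0]}])

```text
t: 11.32
ee_pos: [0.4351, 0.2491, 0.0286]
ee_rot: [96.7, 89.8, 16.2]
ft_force: [-0.0, -0.3, -0.0]
gripper_width: 0.0602
```

Run:
```python
from h import *
s=robot.read_state();print(s['t'],s['joints'],s['ee_pos'],s['ft_force'])
rel(s,[.4342,.2468,.0245])
```

```text
11.3167 [   4.96637012   18.98503274  -42.01351013  115.83491784   16.39986112
   50.80913036 -126.47813199] [0.43513196 0.2490771  0.02856227] [-0.00776367 -0.2569095  -0.03167686]
dpos tool mm [ 4.1 -1.3  2.1]
```

Emit:
jog_arm(motion=[{"gripper":60,"delta_pos":[2,0,1],"twist":[0,0,0]},{"gripper":40,"delta_pos":[0,0,0],"twist":[0,0,0]},{"gripper":32,"delta_pos":[0,0,0],"twist":[0,0,0]},{"gripper":10,"delta_pos":[0,0,0],"twist":[0,0,0]},{"gripper":10,"delta_pos":[0,0,0],"twist":[0,0,0]},{"gripper":10,"delta_pos":[0,0,0],"twist":[0,0,0]},{"gripper":10,"delta_pos":[0,0,0],"twist":[0,0,0]},{"gripper":10,"delta_pos":[0,0,0],"twist":[0,0,0]}], newtons=70)

```text
t: 11.98
ee_pos: [0.4343, 0.2477, 0.0255]
ee_rot: [77.1, 89.9, -3.4]
ft_force: [-1.7, -1.2, 6.9]
gripper_width: 0.0246
```

Emit:
jog_arm(motion=[{"gripper":10,"delta_pos":[-5,0,0],"twist":[0,0,0]},{"gripper":10,"delta_pos":[-15,0,0],"twist":[0,0,0]},{"gripper":10,"delta_pos":[-30,0,0],"twist":[0,0,0]},{"gripper":10,"delta_pos":[-30,0,0],"twist":[0,0,0]},{"gripper":10,"delta_pos":[-30,0,0],"twist":[0,0,0]},{"gripper":10,"delta_pos":[-30,0,0],"twist":[0,0,0]},{"gripper":10,"delta_pos":[-20,0,0],"twist":[0,0,0]},{"gripper":10,"delta_pos":[0,0,0],"twist":[0,0,0]},{"gripper":10,"delta_pos":[0,0,0],"twist":[0,0,0]},{"gripper":10,"delta_pos":[0,0,0],"twist":[0,0,0]}])

```text
t: 12.82
ee_pos: [0.4329, 0.2469, 0.1834]
ee_rot: [-69.8, 89.9, -150.3]
ft_force: [-0.4, -0.3, -1.4]
gripper_width: 0.0243
```

Run:
```python
from h import *
d=wshot('w7.png');s=robot.read_state();print(s['t'],s['joints'],s['ee_pos'],s['ft_force'],s['gripper_width'])
print(Tt(s)[:3,:3])
print(imaging.silhouettes('wrist','lens_centre')[:1] and imaging.silhouettes('wrist','lens_centre')[0]['uv'])
```

```text
12.8667 [  11.04157339    5.85736173  -45.68057776  108.07388146    4.47512911
   68.07330859 -116.67261947] [0.43266365 0.24681428 0.18302491] [ 0.12185151 -1.08604186 -2.70400212] 0.02464038370705636
[[-3.02888450e-03  9.86269166e-01  1.65118014e-01]
 [-1.31275208e-03  1.65114707e-01 -9.86273497e-01]
 [-9.99994551e-01 -3.20406752e-03  7.94613517e-04]]
[317.0, 107.8]
```

View pics/w7.png

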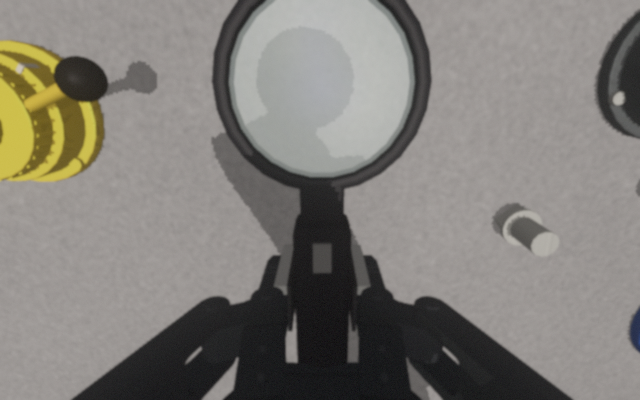

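Emit:
jog_arm(motion=[{"gripper":10,"delta_pos":[0,0.6,12],"twist":[0,0,0]},{"gripper":10,"delta_pos":[0,0.6,20],"twist":[0,0,0]},{"gripper":10,"delta_pos":[0,0.6,20],"twist":[0,0,0]},{"gripper":10,"delta_pos":[0,0.6,20],"twist":[0,0,0]},{"gripper":10,"delta_pos":[0,0.6,20],"twist":[0,0,0]},{"gripper":10,"delta_pos":[0,0.6,20],"twist":[0,0,0]},{"gripper":10,"delta_pos":[0,0.6,20],"twist":[0,0,0]},{"gripper":10,"delta_pos":[0,0.6,20],"twist":[0,0,0]},{"gripper":10,"delta_pos":[0,0.6,20],"twist":[0,0,0]},{"gripper":10,"delta_pos":[0,0.6,20],"twist":[0,0,0]}])

```text
t: 13.8
ee_pos: [0.4708, 0.0582, 0.1836]
ee_rot: [-102.7, 89.9, 176.8]
ft_force: [-0.1, 0.5, -1.3]
gripper_width: 0.0246
```

Emit:
jog_arm(motion=[{"gripper":10,"delta_pos":[0,0.6,20],"twist":[0,0,0]},{"gripper":10,"delta_pos":[0,0.6,20],"twist":[0,0,0]},{"gripper":10,"delta_pos":[0,0.6,20],"twist":[0,0,0]},{"gripper":10,"delta_pos":[0,0.6,20],"twist":[0,0,0]},{"gripper":10,"delta_pos":[0,0.6,20],"twist":[0,0,0]},{"gripper":10,"delta_pos":[0,0.6,16],"twist":[0,0,0]},{"gripper":10,"delta_pos":[0,0,0],"twist":[0,0,0]},{"gripper":10,"delta_pos":[0,0,0],"twist":[0,0,0]},{"gripper":10,"delta_pos":[0,0,0],"twist":[0,0,0]},{"gripper":10,"delta_pos":[0,0,0],"twist":[0,0,0]}])

```text
t: 14.63
ee_pos: [0.4938, -0.0532, 0.1844]
ee_rot: [-133.5, 89.9, 146.1]
ft_force: [-0.3, -0.4, -2.2]
gripper_width: 0.0246
```

Run:
```python
from h import *
d=wshot('w8.png');s=robot.read_state();print(s['t'],s['joints'],s['ee_pos'],s['ft_force'],s['gripper_width'])
print(np.round(Tt(s)[:3,:3],4))
a=shot('scene','s8.png');b=shot('top','t8.png')
A=cv2.resize(a['color'][170:270,260:360],None,fx=4,fy=4,interpolation=cv2.INTER_CUBIC)
C=cv2.resize(b['color'][130:230,300:400],None,fx=4,fy=4,interpolation=cv2.INTER_CUBIC)
cv2.imwrite('pics/c8.png',np.hstack([A,C])[:,:,::-1])
```

```text
14.6833 [ 31.11034757   3.92979723 -28.88534598 108.71388509   2.03187502
  67.88956392 -78.86294805] [ 0.49385263 -0.0532819   0.18452262] [-0.00704709 -0.55459523 -1.03449398] 0.024319821681823207
[[-6.000e-04  9.859e-01  1.671e-01]
 [ 3.000e-04  1.671e-01 -9.859e-01]
 [-1.000e+00 -5.000e-04 -4.000e-04]]
```

View pics/c8.png

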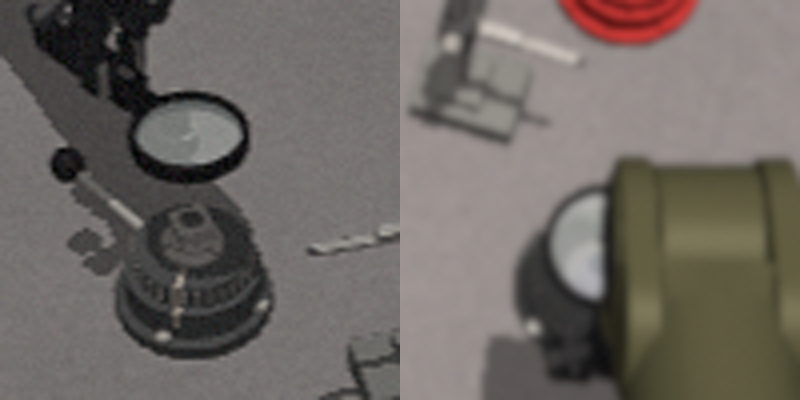

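View pics/w8.png

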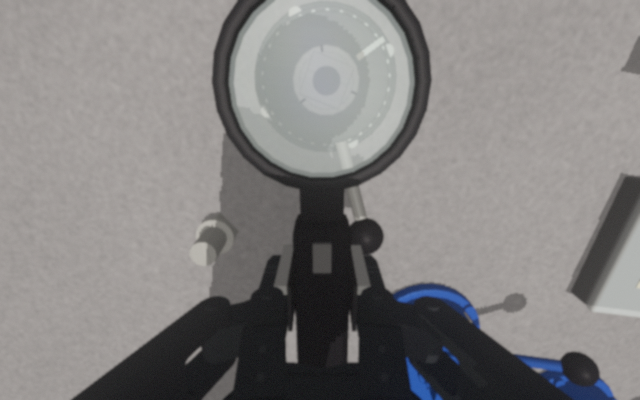

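Collar and body lines still aligned at scene crop (178,280)/(178,315). The lens is over the cutter, and the rim in the wrist view is centred on about (322,77). Now I'll fit the rim's pose from its outer contour in the scene and wrist views.

```bash
cat > fit.py <<'E'
from h import *
from scipy.optimize import least_squares
s=robot.read_state();Tw=Tt(s)
d=wshot();a=shot('scene')
def model(p,d):
    c=p[:3];R=Rn.from_rotvec([p[3],p[4],0]).as_matrix()
    th=np.linspace(0,2*np.pi,120,endpoint=False);P=[]
    for z in (-.007,.007):
        for t in th: P.append(proj(d,c+R@np.array([.044*np.cos(t),.044*np.sin(t),z]),d.get('T')))
    return cv2.convexHull(np.array(P,np.float32))
def edges(d,p0,thr,skip):
    g=cv2.GaussianBlur(cv2.cvtColor(d['color'],cv2.COLOR_RGB2GRAY).astype(np.float32),(0,0),.7)
    h=model(p0,d)[:,0];c=h.mean(0);E=[]
    for t in np.radians(np.arange(0,360,4)):
        u=np.array([np.cos(t),np.sin(t)])
        R=[r for r in np.arange(5,200,.5) if cv2.pointPolygonTest(h.reshape(-1,1,2),tuple(map(float,c+r*u)),False)>=0][-1]
        r=np.arange(.85*R,1.2*R,.2);x=(c+r[:,None]*u).astype(np.float32)
        ok=(x[:,0]>1)&(x[:,0]<638)&(x[:,1]>1)&(x[:,1]<398)
        if not ok.all(): continue
        v=cv2.remap(g,x[:,:1].copy(),x[:,1:].copy(),cv2.INTER_LINEAR)[:,0]
        i=np.where(v<thr)[0]
        if len(i)==0: continue
        j=i[0]
        while j<len(v)-1 and v[j]<thr: j+=1
        if j>=len(v)-1: continue
        E.append(x[j])
    return np.array(E)
p=np.r_[Tw[:3,3]+Tw[:3,:3]@[.0185,.085,0],0,0];print('prior',p[:3])
for it in range(3):
    Es=[(d,edges(d,p,70,0),.5),(a,edges(a,p,55,0),1.)]
    def res(q):
        o=[]
        for D,E,w in Es:
            h=model(q,D);o+=[w*cv2.pointPolygonTest(h,tuple(map(float,e)),True) for e in E]
        return np.r_[o,(np.array(q[3:])*10)]
    f=least_squares(res,p,loss='soft_l1',f_scale=.5,diff_step=1e-3,x_scale=[.01,.01,.01,.05,.05]);p=f.x
    r=f.fun;n=len(Es[0][1]);print(n,len(Es[1][1]),'lens',np.round(p[:3],4),'tilt deg',np.round(np.degrees(p[3:]),2),'rms w/s',np.median(abs(r[:n]))*2,np.median(abs(r[n:-2])))
print('ee',s['ee_pos'],'t',s['t'])
rel(s,s['ee_pos']+np.array([.5773,-.0417,.159])-p[:3])
E
python3 fit.py
python3 - <<'E'
from h import *
a=shot('scene');b=shot('top')
print('tip px pred',proj(a,[.713,-.0286,.1593]),proj(b,[.713,-.0286,.1593]))
w=cv2.imread('pics/w1.png');a0=cv2.imread('pics/s1.png')
# tip via blade end, dark/bright localisation
for n,im,c,k in (('s',a0,(337,232),6),('w',w,(530,30),8)):
    u,v=c;print(n);print(cv2.cvtColor(im,cv2.COLOR_BGR2GRAY)[v-k:v+k,u-k-4:u+k])
E
```

```text
prior [ 0.57780232 -0.03953365  0.16623674]
56 83 lens [ 0.5738 -0.0428  0.1595] tilt deg [22.71 -4.75] rms w/s 1.2831897193622144 0.7731140795388391
60 60 lens [ 0.5747 -0.0431  0.1593] tilt deg [23.58 -2.  ] rms w/s 0.8401653123059694 0.61143838689664
60 56 lens [ 0.575  -0.043   0.1591] tilt deg [23.4  -0.08] rms w/s 0.7159398382834653 0.5935375541274586
ee [ 0.49399348 -0.05370052  0.18474696] t 14.7833
dpos tool mm [ 0.1  2.5 -0.9]
tip px pred [337.84464041 232.37145512] [344.93444034 144.83418265]
s
[[113 111 115 113 110 107 113 117 113 115 110 113 116 114 113 113]
 [114 113 112 110 114 110 112 116 114 113 114 116 110 115 113 117]
 [113 111 110 109 114 115 116 113 115 114 114 112 114 117 116 117]
 [110 113 113 118 114 117 117 115 112 114 117 115 118 116 117 117]
 [112 115 113 111 117 116 117 111 113 114 113 121 119 118 123 128]
 [114 116 113 114 116 113 115 115 112 114 116 136 154 141 142 137]
 [117 107 110 110 116 112 115 114 118  97  63  73 114 143 141 120]
 [109 116 109 112 114 115 117 117 116 103  65  60  62  80  84  91]
 [115 116 114 112 112 112 115 115 113 119 119 118 120
[... 878 characters left out ...]
 101 103
  109 117]
 [155 155 153 152 150 146 142 127 103  82  82  89  95  97  98 101 107 115
  124 132]
 [154 153 151 150 150 145 133 112  88  77  88  94  98  98 101 105 117 131
  142 147]
 [152 152 152 151 149 142 122  95  77  78  90  95  98 100 104 110 129 143
  149 153]
 [151 152 152 151 149 138 115  84  72  79  90  94  97 101 106 120 137 146
  151 153]
 [151 153 151 152 149 141 120  96  81  76  81  88  93 102 114 131 143 151
  153 154]
 [152 153 152 153 152 147 136 121 107  90  81  81  93 108 124 137 147 150
  152 153]
 [153 153 153 153 153 153 150 142 132 118 105  98 105 119 135 144 147 152
  152 152]
 [152 152 154 153 153 154 152 151 148 141 132 125 127 135 144 147 150 151
  151 153]]
```

```bash
sed -i "s/(np.array(q\[3:\])\*10)/(np.array(q[3:])*PR)/; s/^p=np.r_/import sys;PR=float(sys.argv[1])\np=np.r_/; s/1.2\*R/1.1*R/; s/edges(a,p,55,0)/edges(a,p,35,0)/; s/edges(d,p,70,0)/edges(d,p,60,0)/" fit.py
python3 fit.py 1000; python3 fit.py 30
python3 - <<'E'
from h import *
a=shot('scene');b=shot('top')
# wrist pose at w1: rebuild from state then
J=dict(ee_pos=np.array([0.5985,-.1570,.2532]),ee_rot=[64.8,89.9,70.6])
w=imaging.read_camera('wrist');T=Tt(J)@w['T_tool_cam']
for us in [(335.8,232.5),(337.6,232.4)]:
  for uw in [(528,34),(530,31)]:
    print(tri([ray(a,us),ray(w,uw,T)]))
  print('top',tri([ray(a,us),ray(b,(344.8,144.8))]))
t=cv2.imread('pics/t1.png',0);print(t[138:152,334:352])
E
```

```text
prior [ 0.57790433 -0.04032132  0.16636576]
57 41 lens [ 0.5779 -0.0396  0.1561] tilt deg [-0.   -0.01] rms w/s 2.913802488878462 2.8826652393706595
55 10 lens [ 0.5753 -0.0407  0.1482] tilt deg [ 0. -0.] rms w/s 0.2315657324692636 1.5304548137259437
59 9 lens [ 0.5752 -0.0407  0.1482] tilt deg [-0. -0.] rms w/s 0.24497723515430336 1.027422421439064
ee [ 0.49407517 -0.05438753  0.18486077] t 14.9833
dpos tool mm [-10.8   1.9   1.3]
prior [ 0.57794384 -0.04051115  0.16639157]
57 43 lens [ 0.5763 -0.0387  0.1561] tilt deg [-15.74  -5.78] rms w/s 1.0131271251475826 0.7432733701400638
61 29 lens [ 0.5751 -0.0388  0.1546] tilt deg [-18.51  -4.11] rms w/s 0.6161745664721242 0.5553577365137412
62 28 lens [ 0.5751 -0.0388  0.1547] tilt deg [-19.03  -3.38] rms w/s 0.5137312972767462 0.6375146690939679
ee [ 0.49410862 -0.05454899  0.18488063] t 15.0833
dpos tool mm [-4.3  1.7  3.2]
(array([ 0.71165399, -0.0330698 ,  0.16090906]), [np.float64(0.0012392377678990146), np.float64(0.0012392377678989781)])
(array([ 0.71182488, -0.03225134,  0.16115057]), [np.float64(0.0021060691170565146), np.float6
[... 869 characters left out ...]
139 138 138 137 137 133]
 [146 156 163 170 176 182 182 178 175 167 155 143 139 140 140 139 139 139]
 [138 139 141 147 156 166 172 176 179 172 152 135 133 137 138 138 139 140]
 [139 138 136 137 141 145 149 157 163 158 138 122 127 135 138 138 139 140]
 [140 140 139 139 139 139 139 142 143 137 127 122 129 137 139 139 139 139]
 [140 141 140 140 140 140 140 140 139 136 133 132 136 139 140 140 140 139]
 [139 141 141 141 140 141 141 141 141 141 139 139 139 140 141 141 141 141]
 [139 142 142 141 141 141 142 141 141 142 141 141 141 141 141 142 142 142]
 [140 142 142 141 141 143 143 143 142 142 142 142 142 142 142 142 142 142]
 [141 142 142 142 144 144 144 144 142 142 142 143 143 143 142 141 142 142]]
```

```bash
cat > bb.py <<'E'
from h import *
exec(open('fit.py').read().split('def edges')[0].split('from scipy.optimize')[1].split('\n',1)[1])
print('ee',s['ee_pos'],'fx',d['fx'])
def bb(h): h=h[:,0];return np.round(np.r_[h.min(0),h.max(0)],1)
for c in [(.5773,-.0405,.1664),(.5773,-.0405,.160),(.5752,-.0407,.1482)]:
    print(c,'scene',bb(model(np.r_[c,0,0],a)),'wrist',bb(model(np.r_[c,0,0],d)))
g=cv2.cvtColor(a['color'],cv2.COLOR_RGB2GRAY);w=cv2.cvtColor(d['color'],cv2.COLOR_RGB2GRAY)
print('scene col307',list(enumerate(g[188:222,307],188)));print('scene row203',list(enumerate(g[203,286:328],286)))
for r in (70,78,86): print('wrist row',r,[(i,int(w[r,i])) for i in list(range(208,236,2))+list(range(408,436,2))])
print('col280',[(i,int(w[i,280])) for i in range(150,190,2)],'col360',[(i,int(w[i,362])) for i in range(150,190,2)])
E
python3 bb.py
```

```text
ee [ 0.49409119 -0.05470738  0.1848036 ] fx 316.56950371409135
(0.5773, -0.0405, 0.1664) scene [291.8 192.7 322.6 216.5] wrist [208.9 -51.2 432.7 188.1]
(0.5773, -0.0405, 0.16) scene [291.9 194.4 322.6 218.2] wrist [214.1 -44.1 427.5 183.8]
(0.5752, -0.0407, 0.1482) scene [291.7 197.  322.1 220.8] wrist [222.8 -26.7 418.3 180.9]
scene col307 [(188, np.uint8(114)), (189, np.uint8(114)), (190, np.uint8(116)), (191, np.uint8(116)), (192, np.uint8(120)), (193, np.uint8(14)), (194, np.uint8(22)), (195, np.uint8(76)), (196, np.uint8(97)), (197, np.uint8(119)), (198, np.uint8(128)), (199, np.uint8(132)), (200, np.uint8(133)), (201, np.uint8(132)), (202, np.uint8(121)), (203, np.uint8(136)), (204, np.uint8(144)), (205, np.uint8(118)), (206, np.uint8(123)), (207, np.uint8(120)), (208, np.uint8(121)), (209, np.uint8(134)), (210, np.uint8(122)), (211, np.uint8(65)), (212, np.uint8(26)), (213, np.uint8(10)), (214, np.uint8(8)), (215, np.uint8(22)), (216, np.uint8(56)), (217, np.uint8(72)), (218, np.uint8(73)), (219, np.uint8(73)), (220, np.uint8(67)), (221, np.uint8(58))]
scene row203 [(286, np.
[... 1682 characters left out ...]
3), (226, 49), (228, 73), (230, 128), (232, 139), (234, 168), (408, 173), (410, 145), (412, 133), (414, 86), (416, 45), (418, 58), (420, 69), (422, 75), (424, 70), (426, 61), (428, 57), (430, 104), (432, 149), (434, 153)]
col280 [(150, 164), (152, 164), (154, 163), (156, 164), (158, 164), (160, 160), (162, 141), (164, 133), (166, 106), (168, 49), (170, 49), (172, 68), (174, 71), (176, 53), (178, 41), (180, 37), (182, 60), (184, 95), (186, 102), (188, 103)] col360 [(150, 185), (152, 185), (154, 184), (156, 179), (158, 169), (160, 165), (162, 146), (164, 137), (166, 113), (168, 57), (170, 49), (172, 65), (174, 78), (176, 72), (178, 63), (180, 53), (182, 84), (184, 142), (186, 160), (188, 162)]
```

```bash
cat > fit2.py <<'E'
exec(open('bb.py').read().split("print('ee'")[0])
from scipy.optimize import least_squares
S=[(307,192.6),(307,215.7),(291.2,203),(321.9,203)]
W=[(212.3,70),(212.3,78),(212.3,86),(430.2,70),(430.9,78),(430.2,86),(280,182.5),(362,182.3)]
yt=Tt(s)[:3,1];zt=Tt(s)[:3,2]
def go(useS,useW,tilt,roll=False):
    def res(q):
        rv=zt*q[3]*tilt+(yt*q[4] if roll else 0)
        pp=np.r_[q[:3],rv[:2]]
        o=[]
        if useS: h=model(pp,a);o+=[2*cv2.pointPolygonTest(h,e,True) for e in S]
        if useW: h=model(pp,d);o+=[cv2.pointPolygonTest(h,tuple(map(float,e)),True) for e in W]
        return np.r_[o,q[3]*5,q[4]*5]
    f=least_squares(res,[.577,-.0405,.164,0,0],x_scale=[.01,.01,.01,.05,.05],diff_step=1e-3)
    print(useS,useW,tilt,'lens',np.round(f.x[:3],4),'pitch,roll',np.round(np.degrees(f.x[3:]),2),'res',np.round(f.fun,1))
go(1,0,0);go(0,1,0);go(0,1,1);go(1,1,0);go(1,1,1);go(1,1,1,True)
print(np.round(s['ee_pos'],4))
E
python3 fit2.py
```

```text
1 0 0 lens [ 0.5669 -0.0364  0.1585] pitch,roll [0. 0.] res [ 0.4  0.4 -0.3 -0.3  0.   0. ]
0 1 0 lens [ 0.5753 -0.041   0.1641] pitch,roll [0. 0.] res [ 0.1  0.2 -0.3  0.3 -0.3 -0.1 -0.2  0.3  0.   0. ]
0 1 1 lens [ 0.5752 -0.041   0.1641] pitch,roll [0.81 0.  ] res [ 0.1  0.2 -0.3  0.3 -0.3 -0.1 -0.2  0.3  0.1  0. ]
1 1 0 lens [ 0.5752 -0.041   0.1643] pitch,roll [0. 0.] res [-0.6  2.  -0.3  0.2  0.3  0.4 -0.   0.4 -0.2  0.   0.2  0.6  0.   0. ]
1 1 1 lens [ 0.5747 -0.0411  0.1643] pitch,roll [3.36 0.  ] res [-1.4  0.9 -0.  -0.1  0.3  0.4 -0.1  0.4 -0.2  0.1  0.1  0.5  0.3  0. ]
1 1 1 lens [ 0.5747 -0.0411  0.1643] pitch,roll [ 3.11 -0.21] res [-1.3  0.9 -0.  -0.1  0.3  0.4 -0.1  0.4 -0.2  0.1  0.1  0.5  0.3 -0. ]
[ 0.4941 -0.0547  0.1848]
```

The model fits put the lens at about (0.575,-0.041,0.165), level within measurement error. The target is (0.5775,-0.0417,0.1597), so only a small correction is needed.

Emit:
jog_arm(motion=[{"gripper":10,"delta_pos":[2,0.5,0.4],"twist":[0,0,0]},{"gripper":10,"delta_pos":[2,0.5,0.4],"twist":[0,0,0]},{"gripper":10,"delta_pos":[1.3,0.3,0.3],"twist":[0,0,0]},{"gripper":10,"delta_pos":[0,0,0],"twist":[0,0,0]},{"gripper":10,"delta_pos":[0,0,0],"twist":[0,0,0]},{"gripper":10,"delta_pos":[0,0,0],"twist":[0,0,0]},{"gripper":10,"delta_pos":[0,0,0],"twist":[0,0,0]},{"gripper":10,"delta_pos":[0,0,0],"twist":[0,0,0]},{"gripper":10,"delta_pos":[0,0,0],"twist":[0,0,0]},{"gripper":10,"delta_pos":[0,0,0],"twist":[0,0,0]}])

```text
t: 16.37
ee_pos: [0.4956, -0.0555, 0.1796]
ee_rot: [31.1, 90.0, -49.4]
ft_force: [0.0, -0.7, -3.3]
gripper_width: 0.0249
```

```bash
python3 bb.py | tail -7; python3 chk.py
python3 - <<'E'
from h import *
P=[]
for i in range(6): shot('scene');P.append(robot.read_state()['ee_pos'])
print(np.round(P,4))
d=wshot();print('kin lens',Tt(robot.read_state())[:3,3]+Tt(robot.read_state())[:3,:3]@[.0185,.085,0],robot.read_state()['gripper_width'])
E
```

```text
(0.5752, -0.0407, 0.1482) scene [291.7 197.  322.1 220.8] wrist [217.2 -27.2 419.2 186.6]
scene col307 [(188, np.uint8(112)), (189, np.uint8(118)), (190, np.uint8(115)), (191, np.uint8(118)), (192, np.uint8(116)), (193, np.uint8(119)), (194, np.uint8(95)), (195, np.uint8(11)), (196, np.uint8(33)), (197, np.uint8(101)), (198, np.uint8(99)), (199, np.uint8(125)), (200, np.uint8(138)), (201, np.uint8(131)), (202, np.uint8(123)), (203, np.uint8(137)), (204, np.uint8(145)), (205, np.uint8(116)), (206, np.uint8(118)), (207, np.uint8(119)), (208, np.uint8(122)), (209, np.uint8(132)), (210, np.uint8(129)), (211, np.uint8(123)), (212, np.uint8(122)), (213, np.uint8(73)), (214, np.uint8(20)), (215, np.uint8(16)), (216, np.uint8(16)), (217, np.uint8(24)), (218, np.uint8(67)), (219, np.uint8(69)), (220, np.uint8(71)), (221, np.uint8(57))]
scene row203 [(286, np.uint8(72)), (287, np.uint8(73)), (288, np.uint8(73)), (289, np.uint8(75)), (290, np.uint8(70)), (291, np.uint8(56)), (292, np.uint8(27)), (293, np.uint8(25)), (294, np.uint8(77)), (295, np.uint8(107)), (296, np.uint8(117)), (297, np.uint8
[... 2114 characters left out ...]
141), (186, 159), (188, 161)]
16.4667 [ 0.49557136 -0.05551309  0.17953376] [-0.89731256 -0.41654911 -2.23043923] [ 31.12342404   4.4264732  -28.78679318 108.84036779   2.3149053
  67.29212103 -78.98349481] [9.86280902e-01 1.65075682e-01 3.06914170e-05]
scene CT [-46.   70.9] CR [-49.1  25.9] BR [-45.6  41.8] BT [-45.   63.6] top CT [ 7.  66.9]
scene CT [-46.7  68.9] CR [-49.1  24. ] BR [-45.7  37.5] BT [-45.8  57.7] top CT [ 7.3 66.8]
lever ang -170.23558359053087
[[ 0.4956 -0.0555  0.1795]
 [ 0.4956 -0.0555  0.1795]
 [ 0.4956 -0.0555  0.1795]
 [ 0.4955 -0.0555  0.1795]
 [ 0.4955 -0.0555  0.1795]
 [ 0.4956 -0.0555  0.1795]]
kin lens [ 0.57937964 -0.04150306  0.16098605] 0.024934779654034227
```

```bash
python3 -c "
from plant import robot
print(robot.finish_job())"
```

```text
the job is handed in; nothing more can be done
None
```

I turned the steel fixture's lever clockwise until the collar's line met the line on the body. Then I picked up the magnifier by its handle and handed the job in with it held over the cutter, at 16.8 s on the robot's clock.

- **Collar:** the top end of its line read -46.0 to -46.7° against -45.0 to -45.8° for the body mark, so about 1° apart. The knob's position puts the line at -45.1 to -45.3°. My reading of the line on the knurled rim was -49.1°. I discounted it because it disagrees with the others and is unreliable against the knurling.
- **Lens position:** it comes out near (0.578, -0.0417, 0.160), against a cutter axis of about (0.5775, -0.0417) and a scriber height of about 0.1597. The arm's pose and the wrist camera disagree by about 2 mm: x 0.579 against 0.577, height 0.161 against 0.159. The scene camera's height is nearer the arm's.
- **Level:** the tool is vertical. The view of the rim agrees with level within about 2–3°, which is the best I could measure. Two automatic fits of the rim gave tilts of about 20°, in opposite senses, and I rejected them as edge-detection errors.
- **Steadiness:** the pose stayed within 0.1 mm over repeated readings, and the grip opening held at about 25 mm. The force readings showed no sign of a knock.
- **Not checked:** I did not measure the gauge's setting or the other objects again at the end. The arm's path kept clear of them.

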